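Lay out the bow-tie keys along a cracked slab

TASK

Lay out the repair of the cracked slab ready for scribing: put the three walnut bow-tie keys flat on the slab, one on each pencil line, each centred on the crack with its length lying along the line so that it bridges the crack squarely - the biggest key on the line nearest the crack's open end, the middle-sized key on the next line, the smallest on the line nearest the drilled stop hole. Lay the round patch flat and centred over the stop hole at the end of the crack. Set every piece down rather than letting it drop, and leave all four lying still.

Things in the scene. Friction and masses are not known exactly. Their poses are not given: they have to be found in the camera images.
- key_large: The biggest of three loose dark walnut bow-tie keys: 110 mm long (its local x), 50 mm wide at both ends, narrowing straight to 24 mm at the waist in the middle (width along local y), 16 mm thick, about 45 g. Origin: centre of its underside; z up. Starts flat on the bench. Best pinched across the waist, fingers closing along local y.
- key_medium: The middle-sized of three loose dark walnut bow-tie keys: 85 mm long (its local x), 40 mm wide at both ends, narrowing straight to 20 mm at the waist in the middle (width along local y), 16 mm thick, about 28 g. Origin: centre of its underside; z up. Starts flat on the bench. Best pinched across the waist, fingers closing along local y.
- key_small: The smallest of three loose dark walnut bow-tie keys: 62 mm long (its local x), 32 mm wide at both ends, narrowing straight to 16 mm at the waist in the middle (width along local y), 16 mm thick, about 18 g. Origin: centre of its underside; z up. Starts flat on the bench. Best pinched across the waist, fingers closing along local y.
- round_patch: The loose round patch, a plain dark walnut disc 40 mm in diameter and 16 mm thick, about 16 g. Origin: centre of its underside; z up. Starts flat on the bench.
- slab: The cracked pale wooden slab, bark on its long edges: 340 mm long (local x), 180 wide (y), 38 thick, held fast, pointing any way. Origin: centre of its underside. The crack runs along y = 0 from its open end at x = +170 mm (15 mm wide) tapering to the stop hole at x = -125. A pencil and a marking knife, 11 mm high, lie along its edges 74 mm either side of the crack, not part of the job.
- mark_outer: The first (nearest the crack's open end) of three straight dark pencil lines square across the crack, 136 mm long, 3 mm wide, no height. Origin: where it crosses the middle of the crack on the slab's top face, 38 mm above the bench; local y runs along the line (across the crack), local x along the crack to its open end. About 118 mm from the slab's middle toward the open end; varies by up to 8 mm.
- mark_middle: The middle one of three straight dark pencil lines square across the crack, 136 mm long, 3 mm wide, no height. Origin: where it crosses the middle of the crack on the slab's top face, 38 mm above the bench; local y runs along the line (across the crack), local x along the crack to its open end. About 28 mm from the slab's middle toward the open end; varies by up to 8 mm.
- mark_inner: The last (nearest the stop hole) of three straight dark pencil lines square across the crack, 136 mm long, 3 mm wide, no height. Origin: where it crosses the middle of the crack on the slab's top face, 38 mm above the bench; local y runs along the line (across the crack), local x along the crack to its open end. About 55 mm from the slab's middle toward the stop hole; varies by up to 8 mm.
- stop_hole: The drilled stop hole at the closed end of the crack: a black round spot 12 mm in diameter in the slab's top face (shown flat: nothing sinks into it). Origin: its centre on the top face, 38 mm above the bench; local x along the crack toward the open end.

How it is judged:
At the end, for the whole second after the job is handed in: Biggest key on the line nearest the open end, middle-sized on the middle line, smallest on the last: each centred within 12 mm (along and across the crack), within 0.2 rad of its line; round patch within 12 mm of the stop hole; all flat on the slab, released and at rest (x of key_large in the frame of mark_outer between -0.012 and 0.012 m and y of key_large in the frame of mark_outer between -0.012 and 0.012 m and z of key_large in the frame of mark_outer between -0.004 and 0.004 m and angle between the x axis of key_large and the y axis of mark_outer, either way round below 0.2 rad and angle between each of key_large, key_medium, key_small, round_patch's own z axis and vertical below 0.1 rad and linear speed of each of key_large, key_medium, key_small, round_patch below 0.02 m/s and angular speed of each of key_large, key_medium, key_small, round_patch below 0.2 rad/s and x of key_medium in the frame of mark_middle between -0.012 and 0.012 m and y of key_medium in the frame of mark_middle between -0.012 and 0.012 m and z of key_medium in the frame of mark_middle between -0.004 and 0.004 m and angle between the x axis of key_medium and the y axis of mark_middle, either way round below 0.2 rad and x of key_small in the frame of mark_inner between -0.012 and 0.012 m and y of key_small in the frame of mark_inner between -0.012 and 0.012 m and z of key_small in the frame of mark_inner between -0.004 and 0.004 m and angle between the x axis of key_small and the y axis of mark_inner, either way round below 0.2 rad and horizontal distance between round_patch and stop_hole below 0.012 m and z of round_patch in the frame of stop_hole between -0.004 and 0.004 m); the robot touches nothing.
It fails at once if the biggest key is dropped from more than about 25 mm or sent flying (over 0.7 m/s while not held) (linear speed of key_large above 0.7 m/s and contact force between the fingers and key_large below 0.01 N).
It fails at once if the middle-sized key is dropped from more than about 25 mm or sent flying (over 0.7 m/s while not held) (linear speed of key_medium above 0.7 m/s and contact force between the fingers and key_medium below 0.01 N).
It fails at once if the smallest key is dropped from more than about 25 mm or sent flying (over 0.7 m/s while not held) (linear speed of key_small above 0.7 m/s and contact force between the fingers and key_small below 0.01 N).
It fails at once if the round patch is dropped from more than about 25 mm or sent flying (over 0.7 m/s while not held) (linear speed of round_patch above 0.7 m/s and contact force between the fingers and round_patch below 0.01 N).
It also fails if it takes over 120 s, if anything falls off the work surface, if the arm or the gripper's body presses on something with over 40 N, if the wrist force passes 120 N, or if a joint passes its speed limit or range.

ROBOT

A 6-joint arm with a two-finger parallel gripper is mounted at the origin on the work surface. World frame = base frame: x ahead of the robot, y to its left, z up, the work surface at z = 0. Lengths are in m, angles in rad, forces in N, time in s.
With the tool pointing down it reaches from about 0.325 to 0.75 m from the base axis. Payload 7.6 kg.
Tool frame: the origin (TCP) lies on the centre line of the jaws, within the pads' length; the fingertips stand 22 mm ahead of it and the grasp point (between the pads) lies 3 mm ahead of it (robot.tcp_to_tips is the distance from the TCP to the fingertips, in m); z points along the fingers, y is the line along which they close (so a half turn about z gives the same grasp; the last joint's range is limited). The gripper opens to 85 mm and grips with 20 to 120 N. Pads are 22 mm wide; open, the fingers measure 114 mm over their backs; the gripper's body (76 mm by 85 mm) begins 54 mm behind the grasp point. The pads swing forward as they close: fully open they stand 13 mm farther back than shut.
Start: joints at [-1.374, 0.052, 1.401, -0, 1.689, -0.07], TCP at [0.138, -0.506, 0.216] pointing down, gripper open.
Joint ranges: [-2.9, 2.9], [-0.91, 2.17], [0.12, 2.37], [-1.06, 4.2], [0.26, 2.73], [-2.93, 2.93]. Speed limits (rad/s): [2.57, 2.57, 3.01, 3.14, 3.14, 3.14].

INTERFACE

Orientations are given as a unit quaternion [w, x, y, z].
In Python, from bench import robot gives the robot as it stands.
- The arm moves only by the shell command python3 -m creep 'ROWS' [OPENING] [FORCE]. ROWS is JSON, a list of rows, each a list of 2 entries, a list of its own where there are three numbers: the shift along the tool's x, y, z in cm, then the turn about the tool's z in rad. In form: [[[tx, ty, tz], spin], ...]. A call has exactly 10 rows; each row shifts and turns the commanded pose from where the row before left it, along the tool's axes as they then stand; what a row does not reach is not made up. A row lasts 1/8 s, in which the tool goes at most 62.5 mm and 10.7 degrees, less where a joint would pass 70% of its speed; a pose out of reach is approached as far as the arm can. A call is refused whole if a number of a shift passes 6.25 or a number of a turn 0.188, either way. A call with a gripper value outside its range is refused whole. OPENING is the closure, from -1 (fully open) to 1 (shut), set as the call begins (- or left out, the last holds). The fingers move at their own pace and stop on an object; FORCE is the grip in N (left out, the last holds). Time passes only in rows, so rows that do not move let the fingers close, or fill a call up. It gives the time, the measured TCP pose, the force, the opening and the grip force at its end, in the units of the state.
- robot.read_state(): the state, without advancing time (a new reading comes with each control period).
- robot.read_camera(name): name is "scene" or "top" or "wrist"; returns (picture, depth): 384x512x3 uint8, blue, green, red; 384x512 float32, m along the optical axis (not along the pixel's ray), 0 where there is no reading.
- robot.camera_params(name): a dict with "camera_matrix" (3x3 intrinsics, pixels), "extrinsics" (4x4, takes a point from camera to world coordinates); the wrist camera has in their place "mount" (4x4, takes a point from camera to tool coordinates, whose origin is the TCP and whose axes are the flange's). Camera axes: x right, y down, z forward; pixel columns grow to the right and rows downward; lengths in m; the calibration is good to about 2 mm. A picture is of the moment at which its call begins: read the wrist's pose just before it. camera_params takes no time and is no camera call.
- robot.job_done(): hands the job in; it is judged then, once.
The state is a dict: "time": time; "q": joint angles; "dq": joint speeds; "joint_torque": joint torques, N m; "eef_pos": TCP position; "orientation": TCP orientation; "force": force on the tool from outside, world axes, zero at the start; "wrist_torque": the same for the moment, N m; "finger_gap": finger opening in m; "gripper_force": force on a finger pad.
Only numpy, scipy, OpenCV 4.12 (cv2) and the standard library are available. Lean on these libraries where they do the work, as an engineer would, in place of code of your own. Each camera call takes 0.05 s, during which the arm holds its last target. There are 200 camera calls.

## Working session

There is one attempt and no reset: what is moved stays moved. The work goes in short steps, Python scripts to look and compute and a shell command to move; the robot and the scene stay as the last step left them, time stands still between calls to the robot, and variables do not carry over. Pictures are saved under pics/ and viewed, at most 14 in all, crops included, and the job is handed in when it is done.

```bash
ls; mkdir -p pics; python3 - <<'E'
from bench import robot
import cv2,numpy as np
s=robot.read_state();print(s)
p,d=robot.read_camera("top");cv2.imwrite("pics/top0.png",p);np.save("top0d.npy",d)
print(robot.camera_params("top"));print(robot.camera_params("wrist"))
E
```

```text
pics
{'time': 0.0, 'q': array([-1.37431361e+00,  5.27890727e-02,  1.40174180e+00, -1.18175445e-05,
        1.68862268e+00, -7.03277863e-02]), 'dq': array([ 0.00068346, -0.00111194,  0.00088214, -0.00241791, -0.00061366,
       -0.0012675 ]), 'joint_torque': array([-1.23920436e-03, -3.81658494e+01, -3.60192311e+01, -1.46868488e-04,
        6.06894013e-03, -1.41746423e-06]), 'eef_pos': array([ 0.13835816, -0.50609079,  0.2151888 ]), 'orientation': array([-7.78526454e-04,  9.91114499e-01,  1.33009176e-01, -5.50527446e-05]), 'force': array([ 0.25894575,  0.46232987, -0.06725999]), 'wrist_torque': array([ 0.00066283,  0.00144425, -0.01246853]), 'gripper_force': 0.0, 'finger_gap': 0.08547305200453502}
{'camera_matrix': array([[412.44755546,   0.        , 253.69385787],
       [  0.        , 412.44755546, 197.75240214],
       [  0.        ,   0.        ,   1.        ]]), 'extrinsics': array([[ 0.02888774, -0.99882406,  0.03893589,  0.50648833],
       [-0.99939806, -0.02960905, -0.01807798,  0.01575006],
       [ 0.01920958, -0.03839023, -0.99907817,  1.09734181],
       [ 0.        ,  0.        ,  0.        ,  1.        ]])}
{'camera_matrix': array([[320.60684199,   0.        , 257.98644635],
       [  0.        , 320.60684199, 193.04640716],
       [  0.        ,   0.        ,   1.        ]]), 'mount': array([[ 9.00724403e-05, -9.56629678e-01, -2.91306797e-01,
         7.54584758e-02],
       [ 9.99999946e-01,  1.78460512e-04, -2.76849657e-04,
        -7.01531112e-04],
       [ 3.16829359e-04, -2.91306757e-01,  9.56629643e-01,
        -1.58339746e-01],
       [ 0.00000000e+00,  0.00000000e+00,  0.00000000e+00,
         1.00000000e+00]])}
```

View pics/top0.png

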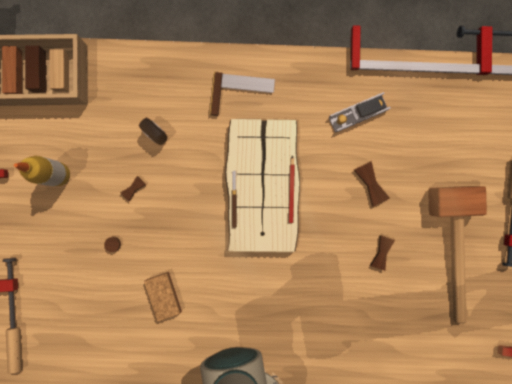

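Top view: the slab is at about (263,186), with its open end up. The stop hole is at (263,234) and the lines are near rows 137, 174 and 207. The keys are large (371,184), medium (381,252) and small (133,188), and the disc is at (112,245).

```bash
cat > h.py <<'E'
from bench import robot
import cv2,numpy as np
from scipy.spatial.transform import Rotation as R
def cam(name,pose=None):
    c=robot.camera_params(name);K=c["camera_matrix"]
    if name!="wrist": return K,c["extrinsics"]
    s=pose; T=np.eye(4);T[:3,:3]=R.from_quat(s["orientation"],scalar_first=True).as_matrix();T[:3,3]=s["eef_pos"]
    return K,T@c["mount"]
def onplane(px,K,E,z):
    r=E[:3,:3]@np.linalg.inv(K)@np.array([px[0],px[1],1.]);o=E[:3,3]
    return o+r*(z-o[2])/r[2]
def rect(p,K,E,z,x0,x1,y0,y1,res=0.0005):
    """orthorectify plane z: image col -> -y, row -> -x (x up)"""
    h,w=int((x1-x0)/res),int((y1-y0)/res)
    gx=x1-res*(np.arange(h)+.5);gy=y1-res*(np.arange(w)+.5)
    Y,X=np.meshgrid(gy,gx);P=np.stack([X-E[0,3],Y-E[1,3],np.full_like(X,z-E[2,3])],-1)@E[:3,:3]
    q=P@K.T;return cv2.remap(p,(q[...,0]/q[...,2]).astype(np.float32),(q[...,1]/q[...,2]).astype(np.float32),cv2.INTER_CUBIC)
def blob(p,K,E,z,c,hw=0.075,thr=75):
    """dark blob near c: centre, long-axis angle, lengths"""
    im=rect(p,K,E,z,c[0]-hw,c[0]+hw,c[1]-hw,c[1]+hw);b=cv2.cvtColor(im,cv2.COLOR_BGR2GRAY)
    n,l,st,ce=cv2.connectedComponentsWithStats((b<thr).astype(np.uint8))
    k=1+np.argmin([np.hypot(*(ce[i]-hw/0.0005))+(1e3 if st[i,4]<800 else 0) for i in range(1,n)])
    r=cv2.minAreaRect(np.argwhere(l==k)[:,::-1].astype(np.float32))
    f=lambda u:(c[0]+hw-(u[1]+.5)*.0005,c[1]+hw-(u[0]+.5)*.0005)
    pts=cv2.boxPoints(r);e=[pts[1]-pts[0],pts[2]-pts[1]];L=[np.linalg.norm(v) for v in e];v=e[int(np.argmax(L))]
    return np.round(f(ce[k]),4),np.round(f(r[0]),4),round(float(np.arctan2(-v[0],-v[1])%np.pi),3),np.round(np.array(sorted(L))*.0005,4)
E
cat > top.py <<'E'
from h import *
p,d=robot.read_camera("top");K,E=cam("top")
for n,px in dict(L=(371,184),M=(381,252),S=(133,188),R=(112,245)).items():
    c=onplane(px,K,E,.016);print(n,c.round(3),*blob(p,K,E,.016,c))
c=onplane((263,186),K,E,.038);print(c, onplane((263,234),K,E,.038))
im=rect(p,K,E,.038,c[0]-.19,c[0]+.19,c[1]-.12,c[1]+.12);im=cv2.resize(im,None,fx=.75,fy=.75)
cv2.imwrite("pics/slab0.png",im);print(c[0]+.19,c[1]+.12,"res",.0005/.75)
E
python3 top.py
```

```text
L [ 0.594 -0.313  0.016] [ 0.5934 -0.3122] [ 0.5938 -0.3125] 0.481 [0.0495 0.1077]
M [ 0.416 -0.342  0.016] [ 0.4127 -0.3416] [ 0.4139 -0.3432] 2.843 [0.0382 0.0842]
S [0.565 0.312 0.016] [0.5628 0.3121] [0.5629 0.3126] 2.376 [0.029  0.0618]
R [0.415 0.36  0.016] [0.4172 0.3594] [0.4174 0.3593] 1.736 [0.036  0.0393]
[ 0.57875191 -0.02649819  0.038     ] [ 0.45553821 -0.0299528   0.038     ]
0.7687519125321873 0.0935018077603561 res 0.0006666666666666666
```

View pics/slab0.png

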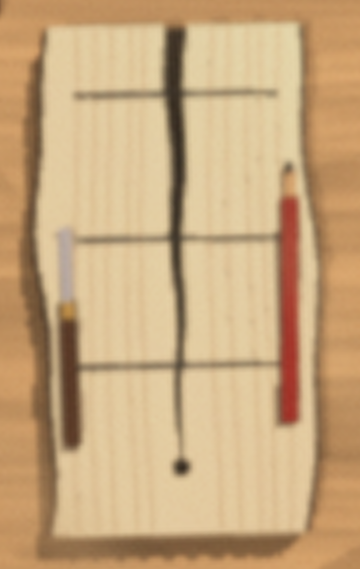

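```bash
cat > go.py <<'E'
import sys
from h import *
x,y,z,psi=map(float,sys.argv[1:5])
s=robot.read_state();M=R.from_quat(s["orientation"],scalar_first=True).as_matrix()
p0=np.arctan2(M[1,0],M[0,0]);d=np.array([x,y,z])-s["eef_pos"]
sp=-((psi-p0+np.pi)%(2*np.pi)-np.pi)
print("t",round(s["time"],2),"psi",round(p0,3),"q6",round(s["q"][5],2),"shift cm (current axes)",(M.T@d*100).round(2),"then spin",round(sp,3))
E
python3 go.py .5938 -.3125 .12 .481
```

```text
t 0.1 psi 0.267 q6 -0.07 shift cm (current axes) [49.03 -6.66  9.54] then spin -0.214
```

```bash
python3 -m creep '[[[5,-0.7,1],0],[[6,-0.8,1],0],[[6,-0.8,1],0],[[6,-0.8,1.2],0],[[6,-0.8,1.2],0],[[6,-0.8,1.2],0],[[6,-0.8,1.2],0],[[5,-0.7,1.2],0],[[3,-0.46,0.54],-0.1],[[0,0,0],-0.114]]' -1 40; python3 go.py .5938 -.3125 .025 .481
```

```text
time: 1.35
eef_pos: [0.5948, -0.311, 0.1184]
orientation: [-0.001, 0.97, 0.241, -0.001]
force: [-0.9, -0.7, 0.1]
finger_gap: 0.0858
gripper_force: 0.0
t 1.35 psi 0.487 q6 0.55 shift cm (current axes) [-0.15  0.11  9.34] then spin 0.006
```

```bash
cat > wr.py <<'E'
import sys
from h import *
x,y,z=map(float,sys.argv[1:4]);thr=int(sys.argv[4]) if len(sys.argv)>4 else 75
s=robot.read_state();p,d=robot.read_camera("wrist");K,E=cam("wrist",s)
cv2.imwrite("pics/w.png",p);print(*blob(p,K,E,z,(x,y),thr=thr))
E
python3 wr.py .5938 -.3125 .016
```

```text
[ 0.5993 -0.3135] [ 0.5996 -0.3135] 0.487 [0.0485 0.1097]
```

View pics/w.png

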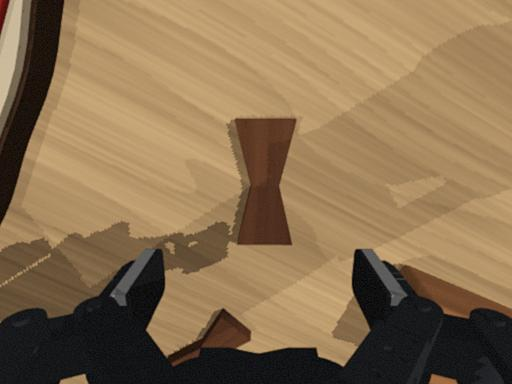

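Wrist view: the large key is at (265,182), aligned and about centred between the fingers. The two cameras disagree by about 6 mm in x, so I'll check each against the bench plane using depth.

```bash
python3 - <<'E'
from h import *
for n in("top","wrist"):
    s=robot.read_state();p,d=robot.read_camera(n);K,E=cam(n,s)
    v,u=np.mgrid[0:384:4,0:512:4];dd=d[::4,::4];r=np.stack([(u-K[0,2])/K[0,0],(v-K[1,2])/K[1,1],np.ones_like(u)],-1)*dd[...,None]
    W=r@E[:3,:3].T+E[:3,3];m=(dd>0)&(abs(W[...,2])<.012);w=W[m]
    A=np.c_[w[:,:2],np.ones(len(w))];print(n,np.linalg.lstsq(A,w[:,2],rcond=None)[0].round(4),len(w),E[:3,3])
    # key top by depth
    k=(cv2.cvtColor(p,cv2.COLOR_BGR2GRAY)[::4,::4]<75)&(np.hypot(W[...,0]-.596,W[...,1]+.313)<.06)
    print(W[k].mean(0),np.median(W[k],0))
E
```

```text
top [-0.0004  0.0002  0.0006] 7939 [0.50648833 0.01575006 1.09734181]
[ 0.59342333 -0.30457061  0.16733015] [ 0.59715547 -0.30288424  0.01940115]
wrist [-0.0007  0.0011  0.0014] 9156 [ 0.66063044 -0.2770695   0.27773335]
[ 0.6047277  -0.31057734  0.17080653] [ 0.60673076 -0.31233134  0.20194904]
```

```bash
python3 go.py .5967 -.313 .025 .485; python3 -m creep '[[[0.1,0.2,1.5],0],[[0,0.1,1.5],0],[[0,0,1.5],0],[[0,0,1.5],0],[[0,0,1.5],0],[[0,0,1],0],[[0,0,0.6],0],[[0,0,0.24],0],[[0,0,0],0],[[0,0,0],0]]' -1 40;  python3 go.py .5967 -.313 .025 .485
```

```text
t 1.5 psi 0.479 q6 0.55 shift cm (current axes) [0.29 0.17 9.49] then spin -0.006
time: 2.75
eef_pos: [0.5961, -0.3154, 0.0278]
orientation: [0.0, 0.971, 0.238, 0.0]
force: [0.7, 0.0, 0.3]
finger_gap: 0.0856
gripper_force: 0.0
t 2.75 psi 0.481 q6 0.55 shift cm (current axes) [ 0.16 -0.18  0.28] then spin -0.004
```

```bash
python3 -m creep '[[[0,0,0],0],[[0,0,0],0],[[0,0,0],0],[[0,0,0],0],[[0,0,0],0],[[0,0,0],0],[[0,0,0],0],[[0,0,0],0],[[0,0,0],0],[[0,0,0],0]]' 1 40;  python3 go.py .5967 -.313 .025 .485
```

```text
time: 4.0
eef_pos: [0.5958, -0.3152, 0.0272]
orientation: [0.0, 0.971, 0.238, -0.0]
force: [0.2, 0.0, -0.2]
finger_gap: -0.0
gripper_force: 0.0
t 4.0 psi 0.481 q6 0.55 shift cm (current axes) [ 0.18 -0.16  0.22] then spin -0.004
```

```bash
python3 - <<'E'
from h import *
print(robot.tcp_to_tips)
a,_=robot.read_camera("wrist");b,_=robot.read_camera("scene")
cv2.imwrite("pics/m1.png",np.vstack([a,b])[:, :]);
E
python3 -c "
import cv2;i=cv2.imread('pics/m1.png');cv2.imwrite('pics/m1.png',cv2.resize(i,(400,600)))"
```

```text
0.022
```

View pics/m1.png

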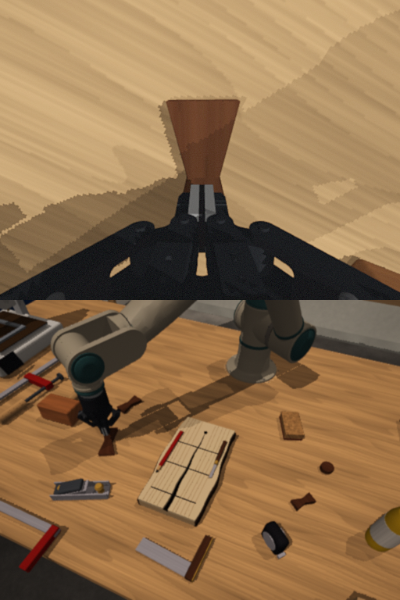

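The fingers shut above or beside the waist without holding the key. I'll back off and measure again.

```bash
python3 -m creep '[[[0,0,-1],0],[[0,0,-1.5],0],[[0,0,-2],0],[[0,0,-2.5],0],[[0,0,-2],0],[[0,0,0],0],[[0,0,0],0],[[0,0,0],0],[[0,0,0],0],[[0,0,0],0]]' - 40; python3 wr.py .597 -.313 .016;python3 - <<'E'
from h import *
s=robot.read_state();p,d=robot.read_camera("wrist");K,E=cam("wrist",s)
v,u=np.mgrid[0:384,0:512];r=np.stack([(u-K[0,2])/K[0,0],(v-K[1,2])/K[1,1],np.ones_like(u)],-1)*d[...,None]
W=r@E[:3,:3].T+E[:3,3]
k=(np.hypot(W[...,0]-.597,W[...,1]+.313)<.07)&(W[...,2]<.03)&(cv2.cvtColor(p,cv2.COLOR_BGR2GRAY)<75);print("key top z",np.percentile(W[k][:,2],[5,50,95]))
# fingertip: lowest points near tool axis
t=s["eef_pos"];f=(np.hypot(W[...,0]-t[0],W[...,1]-t[1])<.035)&(W[...,2]>.04)&(d>0)
if f.any(): print("finger lowest rel tcp",np.percentile(W[f][:,2],[0,1,5])-t[2],W[f].mean(0)-t)
E
```

```text
time: 5.35
eef_pos: [0.5957, -0.3151, 0.1168]
orientation: [-0.0, 0.971, 0.238, -0.0]
force: [0.2, -1.1, -0.2]
finger_gap: -0.0004
gripper_force: 0.0
[ 0.5914 -0.3179] [ 0.5849 -0.3216] 0.487 [0.048  0.1427]
key top z [0.01530527 0.01652374 0.01764091]
finger lowest rel tcp [0.01940278 0.02619926 0.04047469] [0.01018335 0.00506218 0.07854326]
```

View pics/w.png

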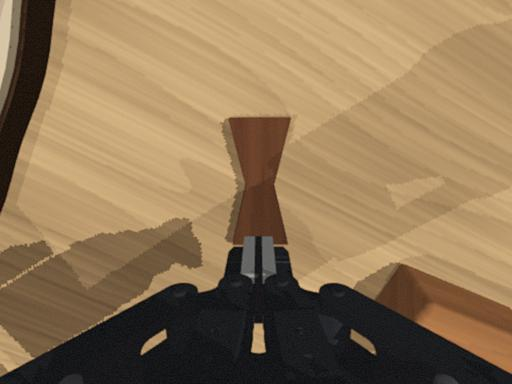

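```bash
python3 - <<'E'
from h import *
p,d=robot.read_camera("wrist");c=robot.camera_params("wrist");K,Mt=c["camera_matrix"],c["mount"]
for u,v in [(258,230),(250,240),(250,250),(264,240),(264,255),(250,265),(250,275)]:
    z=d[v,u];q=np.array([(u-K[0,2])/K[0,0]*z,(v-K[1,2])/K[1,1]*z,z,1]);print((u,v),round(float(z),3),(Mt@q)[:3].round(4))
E
```

```text
(258, 230) 0.281 [-0.0374 -0.0005  0.1013]
(250, 240) 0.147 [ 0.0122 -0.0041 -0.0241]
(250, 250) 0.139 [ 0.0117 -0.0039 -0.033 ]
(264, 240) 0.147 [ 0.012   0.0023 -0.0236]
(264, 255) 0.133 [ 0.0125  0.002  -0.039 ]
(250, 265) 0.125 [ 0.0123 -0.0036 -0.0468]
(250, 275) 0.119 [ 0.012  -0.0034 -0.0536]
```

```bash
python3 - <<'E'
from h import *
s=robot.read_state();t=s["eef_pos"];print(t)
for n in("scene","top"):
    p,d=robot.read_camera(n);K,E=cam(n)
    v,u=np.mgrid[0:384,0:512];W=(np.stack([(u-K[0,2])/K[0,0],(v-K[1,2])/K[1,1],np.ones_like(u)],-1)*d[...,None])@E[:3,:3].T+E[:3,3]
    f=(np.hypot(W[...,0]-t[0],W[...,1]-t[1])<.03)&(W[...,2]>.03)&(d>0);w=W[f]
    print(n,len(w),np.sort(w[:,2])[:8].round(3))
    if n=="scene":
        c=np.argwhere(f).mean(0).astype(int);cr=p[max(c[0]-60,0):c[0]+90,max(c[1]-75,0):c[1]+75];cv2.imwrite("pics/sc1.png",cv2.resize(cr,None,fx=4,fy=4))
E
```

```text
[ 0.59580879 -0.31523795  0.1171402 ]
scene 1165 [0.131 0.134 0.135 0.135 0.135 0.136 0.136 0.136]
top 1108 [0.146 0.15  0.151 0.151 0.167 0.175 0.179 0.181]
```

View pics/sc1.png

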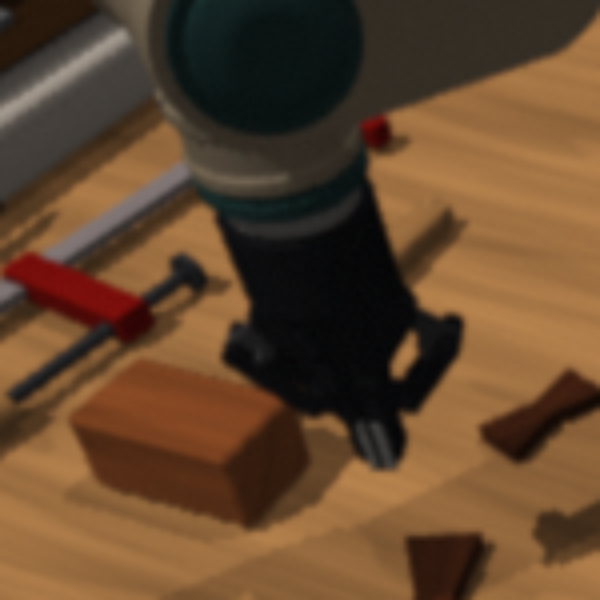

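Wrist depth and the scene camera agree: the shut fingertips sit about 19–20 mm behind (above) the reported TCP, not 22 mm ahead of it. So I'll work with tips ≈ TCP z + 0.02 and approach carefully while watching the force.

```bash
python3 -m creep '[[[0.18,-0.15,0],0],[[0,0,1.5],0],[[0,0,2],0],[[0,0,2],0],[[0,0,2],0],[[0,0,2],0],[[0,0,1.5],0],[[0,0,1],0],[[0,0,0.5],0],[[0,0,0],0]]' -1 40;  python3 go.py .5967 -.313 -.015 .485
```

```text
time: 6.85
eef_pos: [0.5968, -0.3131, -0.0077]
orientation: [0.0, 0.971, 0.238, 0.0]
force: [0.5, -0.4, 0.8]
finger_gap: 0.0855
gripper_force: 0.0
t 6.85 psi 0.481 q6 0.55 shift cm (current axes) [-0.01 -0.02  0.73] then spin -0.004
```

```bash
python3 -m creep '[[[0,0,0.4],0],[[0,0,0.3],0],[[0,0,0],0],[[0,0,0],0],[[0,0,0],0],[[0,0,0],0],[[0,0,0],0],[[0,0,0],0],[[0,0,0],0],[[0,0,0],0]]' -0.1 40; python3 -m creep '[[[0,0,0],0],[[0,0,0],0],[[0,0,0],0],[[0,0,0],0],[[0,0,0],0],[[0,0,0],0],[[0,0,0],0],[[0,0,0],0],[[0,0,0],0],[[0,0,0],0]]' 1 40
```

```text
time: 8.1
eef_pos: [0.5967, -0.3131, -0.0148]
orientation: [0.0, 0.971, 0.238, -0.0]
force: [-0.6, -0.0, -0.8]
finger_gap: 0.0472
gripper_force: 0.0
time: 9.35
eef_pos: [0.5969, -0.3132, -0.0145]
orientation: [0.0, 0.971, 0.238, 0.0]
force: [0.8, -1.5, 4.2]
finger_gap: 0.027
gripper_force: 37.6
```

```bash
python3 -m creep '[[[0,0,-1],0],[[0,0,-2],0],[[0,0,-3],0],[[0,0,-3],0],[[0,0,-3],0],[[0,0,-2],0],[[0,0,0],-0.18],[[0,0,0],-0.18],[[0,0,0],-0.18],[[0,0,0],-0.18]]' - 40;  python3 go.py .62 -.0246 .13 1.584
```

```text
time: 10.6
eef_pos: [0.5965, -0.3129, 0.1254]
orientation: [-0.0, 0.823, 0.567, -0.0]
force: [-0.3, 0.0, -1.0]
finger_gap: 0.0271
gripper_force: 37.4
t 10.6 psi 1.207 q6 -0.17 shift cm (current axes) [27.78 -8.07 -0.45] then spin -0.377
```

```bash
python3 -m creep '[[[3,-0.9,0],0],[[4,-1.2,0],0],[[4,-1.2,0],0],[[4,-1.2,-0.4],0],[[4,-1.2,0],0],[[4,-1.2,0],0],[[3,-1.2,0],-0.12],[[1.8,0,0],-0.12],[[0,0,0],-0.137],[[0,0,0],0]]' - 40;  python3 go.py .7058 -.0232 .0245 1.584;python3 - <<'E'
from h import *
s=robot.read_state();p,d=robot.read_camera("wrist");K,E=cam("wrist",s)
im=rect(p,K,E,.038,.42,.78,-.15,.15);cv2.imwrite("pics/r1.png",np.hstack([im[::1]]) if 0 else cv2.resize(np.rot90(im),None,fx=1,fy=1))
E
```

```text
time: 11.85
eef_pos: [0.6195, -0.0237, 0.1293]
orientation: [-0.0, 0.705, 0.709, -0.0]
force: [0.0, -0.6, -0.6]
finger_gap: 0.0273
gripper_force: 37.4
t 11.85 psi 1.577 q6 -0.1 shift cm (current axes) [-1.000e-02  8.630e+00  1.048e+01] then spin -0.007
```

View pics/r1.png

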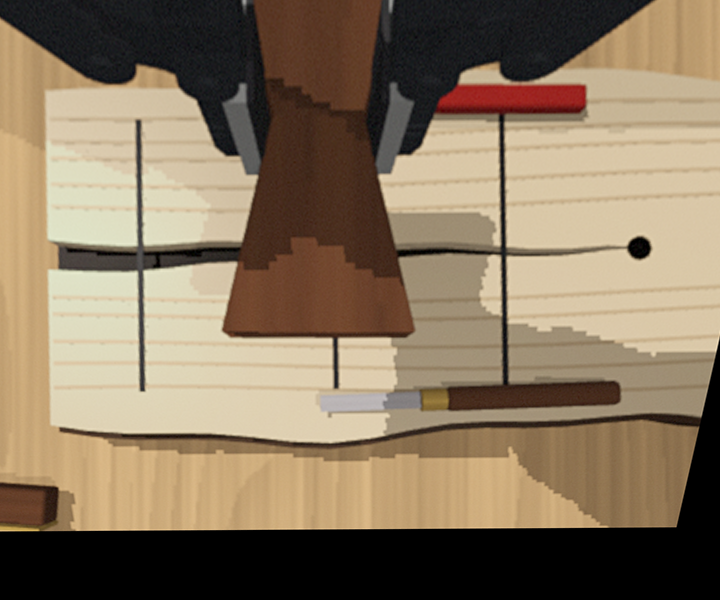

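The rectified slab (x to the left) shows the lines at columns 140, 334 and 503 and the hole at (639,248). That averages with the top view to outer (.708,-.0227), middle (.611,-.0243), inner (.5266,-.025) and hole (.459,-.0266).

```bash
python3 -m creep '[[[0.1,1.5,0],0],[[0,2,0],0],[[0,2,1],0],[[0,2,1.5],0],[[0,1.35,1.5],-0.009],[[0,0,1.5],0],[[0,0,1.5],0],[[0,0,1],0],[[0,0,0.7],0],[[0,0,0],0]]' - 40;  python3 go.py .708 -.0227 .0245 1.586
```

```text
time: 13.15
eef_pos: [0.7079, -0.0223, 0.0419]
orientation: [-0.0, 0.701, 0.713, -0.0]
force: [0.5, 0.5, 0.9]
finger_gap: 0.0271
gripper_force: 37.5
t 13.15 psi 1.587 q6 -0.1 shift cm (current axes) [-0.04  0.01  1.74] then spin 0.001
```

```bash
python3 -m creep '[[[0,0,0.5],0],[[0,0,0.4],0],[[0,0,0.3],0],[[0,0,0.2],0],[[0,0,0.1],0],[[0,0,0.1],0],[[0,0,0.1],0],[[0,0,0],0],[[0,0,0],0],[[0,0,0],0]]' - 40;  python3 go.py .708 -.0227 .0245 1.586
```

```text
time: 14.4
eef_pos: [0.7082, -0.0223, 0.0253]
orientation: [0.0, 0.701, 0.713, 0.0]
force: [-0.2, 0.3, -0.3]
finger_gap: 0.0271
gripper_force: 37.5
t 14.4 psi 1.587 q6 -0.1 shift cm (current axes) [-0.04 -0.02  0.08] then spin 0.001
```

```bash
python3 -m creep '[[[0,0,0.1],0],[[0,0,0.05],0],[[0,0,0],0],[[0,0,0],0],[[0,0,0],0],[[0,0,0],0],[[0,0,0],0],[[0,0,0],0],[[0,0,0],0],[[0,0,0],0]]' - 40; python3 -m creep '[[[0,0,0],0],[[0,0,0],0],[[0,0,0],0],[[0,0,0],0],[[0,0,0],0],[[0,0,-1],0],[[0,0,-2],0],[[0,0,-3],0],[[0,0,-3],0],[[0,0,-1],0]]' -0.1 40; python3 go.py .414 -.3425 .12 2.843
```

```text
time: 15.65
eef_pos: [0.7082, -0.0223, 0.0237]
orientation: [0.0, 0.701, 0.713, -0.0]
force: [-0.7, 0.3, -0.9]
finger_gap: 0.0271
gripper_force: 37.5
time: 16.9
eef_pos: [0.7095, -0.0224, 0.1283]
orientation: [0.002, 0.701, 0.713, 0.002]
force: [0.2, -0.1, 0.2]
finger_gap: 0.047
gripper_force: 0.0
t 16.9 psi 1.587 q6 -0.1 shift cm (current axes) [-31.53 -30.07   0.67] then spin -1.256
```

```bash
python3 -m creep '[[[-3,-3,0],0],[[-3.5,-3.3,0],0],[[-3.5,-3.3,0],0],[[-3.5,-3.3,0],0],[[-3.5,-3.3,0],0],[[-3.5,-3.3,0],0],[[-3.5,-3.3,0],0],[[-3.5,-3.3,0.6],0],[[-2.5,-2.4,0],0],[[-1.5,-1.35,0],0]]' -0.1 40; python3 -m creep '[[[0,0,0],-0.18],[[0,0,0],-0.18],[[0,0,0],-0.18],[[0,0,0],-0.18],[[0,0,0],-0.18],[[0,0,0],-0.18],[[0,0,0],-0.176],[[0,0,0],0],[[0,0,0],0],[[0,0,0],0]]' -1 40; python3 go.py .416 -.3425 .0 2.843; python3 wr.py .415 -.3425 .016; python3 top.py
```

```text
time: 18.15
eef_pos: [0.4133, -0.3431, 0.1176]
orientation: [-0.0, 0.702, 0.712, -0.0]
force: [0.2, 0.4, 0.2]
finger_gap: 0.0472
gripper_force: 0.0
time: 19.4
eef_pos: [0.4147, -0.342, 0.1177]
orientation: [-0.0, 0.15, 0.989, -0.0]
force: [0.5, 0.0, 0.2]
finger_gap: 0.0853
gripper_force: 0.0
t 19.4 psi 2.841 q6 -2.03 shift cm (current axes) [-1.400e-01 -1.000e-02  1.177e+01] then spin -0.002
[ 0.4162 -0.3446] [ 0.4156 -0.3446] 2.845 [0.0385 0.0876]Traceback (most recent call last):
  File "top.py", line 4, in <module>
    c=onplane(px,K,E,.016);print(n,c.round(3),*blob(p,K,E,.016,c))
                                               ~~~~^^^^^^^^^^^^^^
  File "h.py", line 22, in blob
    k=1+np.argmin([np.hypot(*(ce[i]-hw/0.0005))+(1e3 if st[i,4]<800 else 0) for i in range(1,n)])
        ~~~~~~~~~^^^^^^^^^^^^^^^^^^^^^^^^^^^^^^^^^^^^^^^^^^^^^^^^^^^^^^^^^^^^^^^^^^^^^^^^^^^^^^^^
    return _wrapfunc(a, 'argmin', axis=axis, out=out, **kwds)
    return _wrapit(obj, method, *args, **kwds)
    result = getattr(arr, method)(*args, **kwds)
ValueError: attempt to get argmin of an empty sequence
```

View pics/w.png

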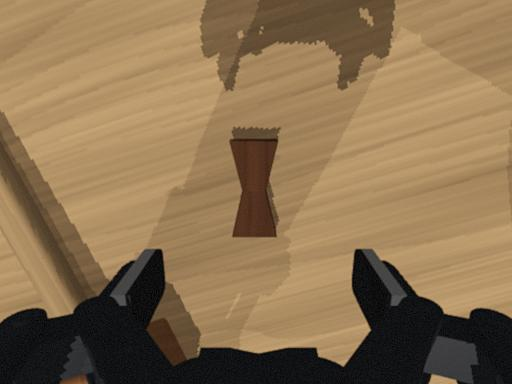

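The medium key is centred in the wrist view, waist at (256,187), and lined up with the fingers. The slab picture was a stale file.

```bash
python3 -m creep '[[[-0.1,-0.18,1.5],0],[[0,0,2],0],[[0,0,2],0],[[0,0,2],0],[[0,0,2],0],[[0,0,1.5],0],[[0,0,1],0],[[0,0,0.7],0],[[0,0,0.57],0],[[0,0,0],0]]' -1 40; python3 -m creep '[[[0,0,0],0],[[0,0,0],0],[[0,0,0],0],[[0,0,0],0],[[0,0,0],0],[[0,0,0],0],[[0,0,0],0],[[0,0,0],0],[[0,0,0],0],[[0,0,0],0]]' 1 40
```

```text
time: 20.75
eef_pos: [0.4151, -0.344, -0.0151]
orientation: [-0.0, 0.149, 0.989, 0.0]
force: [0.9, 1.1, -0.4]
finger_gap: 0.0852
gripper_force: 0.0
time: 22.0
eef_pos: [0.4154, -0.3443, -0.0146]
orientation: [0.0, 0.149, 0.989, -0.0]
force: [-0.6, 0.1, 4.8]
finger_gap: 0.0238
gripper_force: 37.9
```

```bash
python3 -m creep '[[[0,0,-1],0],[[0,0,-3],0],[[0,0,-4],0],[[0,0,-4],0.18],[[0,0,-2],0.18],[[0,0,0],0.18],[[0,0,0],0.18],[[0,0,0],0.18],[[0,0,0],0.18],[[0,0,0],0.175]]' - 40;  python3 go.py .6113 -.0243 .12 1.586; python3 - <<'E'
from h import *
p,d=robot.read_camera("top");K,E=cam("top")
print(*blob(p,K,E,.054,(.7058,-.0232),hw=.08,thr=90))
im=rect(p,K,E,.054,.4,.78,-.15,.1);cv2.imwrite("pics/t2.png",cv2.resize(im,None,fx=.75,fy=.75))
E
```

```text
time: 23.25
eef_pos: [0.415, -0.3439, 0.125]
orientation: [-0.0, 0.703, 0.711, 0.0]
force: [0.1, -0.2, 0.0]
finger_gap: 0.0232
gripper_force: 37.9
t 23.25 psi 1.582 q6 -0.77 shift cm (current axes) [31.73 19.98  0.51] then spin -0.004
[ 0.7008 -0.0216] [ 0.7008 -0.0194] 2.434 [0.1066 0.1101]
```

View pics/t2.png

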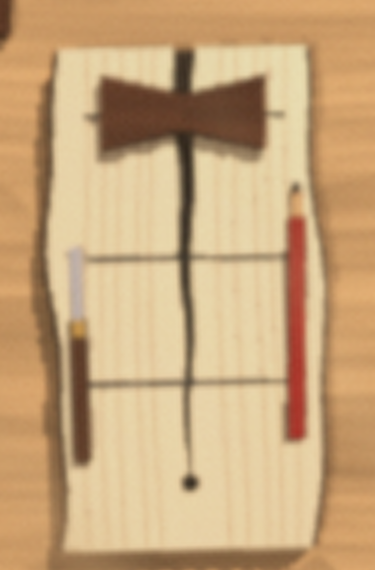

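The large key lies on its line, centre (182,114), within about 2 mm of the mark. Next is the medium key.

```bash
python3 -m creep '[[[2.5,1.5,0],0],[[3.5,2.2,0],0],[[3.5,2.2,0],0],[[3.5,2.2,0],0],[[3.5,2.2,0],0],[[3.5,2.2,0],0],[[3.5,2.2,0],0],[[3.5,2.2,0],0],[[3,2,0],0],[[1.73,1.28,0.5],0]]' - 40;  python3 -m creep '[[[0,0,1.5],0],[[0,0,2],0],[[0,0,2],0],[[0,0,1.5],0],[[0,0,1],0],[[0,0,0],0],[[0,0,0],0],[[0,0,0],0],[[0,0,0],0],[[0,0,0],0]]' - 40; python3 go.py .6115 -.0243 .0235 1.586
```

```text
time: 24.55
eef_pos: [0.6123, -0.0219, 0.1202]
orientation: [0.0, 0.7, 0.714, 0.0]
force: [0.5, -0.4, -0.3]
finger_gap: 0.0232
gripper_force: 37.9
time: 25.8
eef_pos: [0.6116, -0.0234, 0.0402]
orientation: [0.0, 0.701, 0.713, 0.0]
force: [-0.4, 0.6, -1.0]
finger_gap: 0.0235
gripper_force: 37.9
t 25.8 psi 1.588 q6 -0.12 shift cm (current axes) [-0.09 -0.02  1.67] then spin 0.002
```

```bash
python3 -m creep '[[[-0.1,0,0.5],0],[[0,0,0.4],0],[[0,0,0.3],0],[[0,0,0.2],0],[[0,0,0.1],0],[[0,0,0.1],0],[[0,0,0.07],0],[[0,0,0],0],[[0,0,0],0],[[0,0,0],0]]' - 40; python3 -m creep '[[[0,0,0],0],[[0,0,0],0],[[0,0,0],0],[[0,0,0],0],[[0,0,0],0],[[0,0,-1],0],[[0,0,-2],0],[[0,0,-3],0],[[0,0,-3],0],[[0,0,-1],0]]' -0.1 40; python3 go.py .5645 .3125 .12 2.376
```

```text
time: 27.05
eef_pos: [0.6117, -0.0244, 0.0235]
orientation: [0.0, 0.701, 0.713, 0.0]
force: [-1.0, 0.0, 2.4]
finger_gap: 0.0233
gripper_force: 38.0
time: 28.3
eef_pos: [0.6129, -0.0245, 0.1273]
orientation: [0.002, 0.701, 0.713, 0.002]
force: [0.5, -0.7, 0.1]
finger_gap: 0.047
gripper_force: 0.0
t 28.3 psi 1.588 q6 -0.12 shift cm (current axes) [33.78 -4.27  0.68] then spin -0.788
```

```bash
python3 -m creep '[[[2.5,-0.4,0],0],[[4,-0.5,0],0],[[5,-0.6,0],0],[[5,-0.6,0.3],0],[[5,-0.6,0.3],0],[[5,-0.6,0],0],[[4,-0.5,0],0],[[2.3,-0.3,0],0],[[1,-0.15,0],0],[[0,0,0],-0.18]]' -0.1 40; python3 -m creep '[[[0,0,0],-0.18],[[0,0,0],-0.18],[[0,0,0],-0.18],[[0,0,0],-0.068],[[0,0,0],0],[[0,0,0],0],[[0,0,0],0],[[0,0,0],0],[[0,0,0],0],[[0,0,0],0]]' -1 40; python3 wr.py .564 .3125 .016;python3 go.py .5645 .3125 -.015 2.376
```

```text
time: 29.55
eef_pos: [0.5634, 0.3126, 0.1171]
orientation: [0.0, 0.633, 0.774, -0.0]
force: [-0.1, -0.5, -0.4]
finger_gap: 0.0468
gripper_force: 0.0
time: 30.8
eef_pos: [0.5633, 0.3129, 0.1173]
orientation: [0.0, 0.374, 0.928, -0.0]
force: [0.2, 0.2, 0.9]
finger_gap: 0.085
gripper_force: 0.0
[0.5671 0.3171] [0.5673 0.3173] 2.383 [0.0304 0.0635]
t 30.85 psi 2.376 q6 -0.36 shift cm (current axes) [-0.11  0.05 13.22] then spin -0.0
```

```bash
python3 -m creep '[[[0,0.26,1.5],0],[[0,0,2],0],[[0,0,2],0],[[0,0,2],0],[[0,0,2],0],[[0,0,1.5],0],[[0,0,1],0],[[0,0,0.7],0],[[0,0,0.52],0],[[0,0,0],0]]' -1 40; python3 -m creep '[[[0,0,0],0],[[0,0,0],0],[[0,0,0],0],[[0,0,0],0],[[0,0,0],0],[[0,0,0],0],[[0,0,0],0],[[0,0,0],0],[[0,0,0],0],[[0,0,0],0]]' 1 40
```

```text
time: 32.1
eef_pos: [0.5651, 0.3147, -0.015]
orientation: [-0.0, 0.374, 0.928, -0.0]
force: [-0.1, 0.1, 0.1]
finger_gap: 0.0855
gripper_force: 0.0
time: 33.35
eef_pos: [0.5654, 0.3149, -0.0145]
orientation: [0.0, 0.374, 0.928, 0.0]
force: [0.6, 0.8, 4.2]
finger_gap: 0.0196
gripper_force: 37.7
```

```bash
python3 -m creep '[[[0,0,-1],0],[[0,0,-3],0],[[0,0,-4],0],[[0,0,-4],0.18],[[0,0,-2],0.18],[[0,0,0],0.18],[[0,0,0],0.18],[[0,0,0],0.07],[[0,0,0],0],[[0,0,0],0]]' - 40;  python3 go.py .5268 -.025 .12 1.586
```

```text
time: 34.6
eef_pos: [0.5649, 0.3146, 0.1249]
orientation: [-0.0, 0.701, 0.713, -0.0]
force: [-0.6, -0.7, 0.3]
finger_gap: 0.0197
gripper_force: 37.3
t 34.6 psi 1.587 q6 0.43 shift cm (current axes) [-33.9   -4.37   0.51] then spin 0.001
```

```bash
python3 -m creep '[[[-2.5,-0.4,0],0],[[-4,-0.5,0],0],[[-5,-0.6,0],0],[[-5,-0.6,0.3],0],[[-5,-0.6,0.2],0],[[-5,-0.6,0],0],[[-4,-0.5,0],0],[[-2.3,-0.4,0],0],[[-1.1,-0.17,0],0],[[0,0,0],0]]' - 40;  python3 -m creep '[[[0,0,1.5],0],[[0,0,2],0],[[0,0,2],0],[[0,0,1.5],0],[[0,0,1],0],[[0,0,0],0],[[0,0,0],0],[[0,0,0],0],[[0,0,0],0],[[0,0,0],0]]' - 40; python3 go.py .5268 -.025 .0235 1.586
```

```text
time: 35.85
eef_pos: [0.5265, -0.025, 0.1201]
orientation: [-0.0, 0.702, 0.712, 0.0]
force: [0.2, -0.0, 0.9]
finger_gap: 0.0193
gripper_force: 37.3
time: 37.1
eef_pos: [0.5266, -0.0249, 0.0403]
orientation: [0.0, 0.702, 0.712, 0.0]
force: [-0.1, -0.7, -0.0]
finger_gap: 0.0198
gripper_force: 37.3
t 37.1 psi 1.586 q6 -0.13 shift cm (current axes) [-0.01  0.02  1.68] then spin -0.0
```

```bash
python3 -m creep '[[[0,0,0.5],0],[[0,0,0.4],0],[[0,0,0.3],0],[[0,0,0.2],0],[[0,0,0.1],0],[[0,0,0.1],0],[[0,0,0.08],0],[[0,0,0],0],[[0,0,0],0],[[0,0,0],0]]' - 40; python3 -m creep '[[[0,0,0],0],[[0,0,0],0],[[0,0,0],0],[[0,0,0],0],[[0,0,0],0],[[0,0,-1],0],[[0,0,-2],0],[[0,0,-3],0],[[0,0,-3],0],[[0,0,-1],0]]' -0.1 40; python3 go.py .419 .3605 .12 0.0136
```

```text
time: 38.35
eef_pos: [0.5266, -0.0249, 0.0234]
orientation: [0.0, 0.702, 0.712, 0.0]
force: [-0.6, -0.1, 2.1]
finger_gap: 0.0199
gripper_force: 37.4
time: 39.6
eef_pos: [0.5276, -0.025, 0.126]
orientation: [0.002, 0.702, 0.712, 0.001]
force: [0.1, -0.2, -0.6]
finger_gap: 0.0468
gripper_force: 0.0
t 39.6 psi 1.586 q6 -0.13 shift cm (current axes) [ 38.71 -10.28   0.53] then spin 1.572
```

```bash
python3 -m creep '[[[2.7,-0.78,0],0],[[4,-1.1,0],0],[[5,-1.3,0],0],[[5,-1.3,0.2],0],[[5,-1.3,0.2],0],[[5,-1.3,0.1],0],[[5,-1.3,0],0],[[4,-1.1,0],0],[[2,-0.5,0],0],[[1,-0.3,0],0]]' -0.1 40; python3 -m creep '[[[0,0,0],0],[[0,0,0],0],[[0,0,0],0],[[0,0,0],0],[[0,0,0],0],[[0,0,0],0],[[0,0,0],0],[[0,0,0],0],[[0,0,0],0],[[0,0,0],0]]' -1 40; python3 wr.py .418 .36 .016;python3 go.py .419 .3605 -.015 1.586
```

```text
time: 40.85
eef_pos: [0.4176, 0.3608, 0.1177]
orientation: [0.0, 0.702, 0.713, -0.001]
force: [0.8, -1.0, 0.0]
finger_gap: 0.0469
gripper_force: 0.0
time: 42.1
eef_pos: [0.4179, 0.3605, 0.1182]
orientation: [0.0, 0.702, 0.712, -0.0]
force: [0.8, -0.4, 0.0]
finger_gap: 0.0851
gripper_force: 0.0
[0.4207 0.3658] [0.4208 0.366 ] 1.571 [0.038  0.0415]
t 42.15 psi 1.586 q6 0.63 shift cm (current axes) [-0.    0.11 13.32] then spin -0.0
```

```bash
python3 -m creep '[[[0.2,0.15,1.5],0],[[0,0,2],0],[[0,0,2],0],[[0,0,2],0],[[0,0,2],0],[[0,0,1.5],0],[[0,0,1],0],[[0,0,0.7],0],[[0,0,0.8],0],[[0,0,0],0]]' -1 30; python3 -m creep '[[[0,0,0],0],[[0,0,0],0],[[0,0,0],0],[[0,0,0],0],[[0,0,0],0],[[0,0,0],0],[[0,0,0],0],[[0,0,0],0],[[0,0,0],0],[[0,0,0],0]]' 1 30
```

```text
time: 43.4
eef_pos: [0.4192, 0.3624, -0.0172]
orientation: [-0.0, 0.702, 0.712, -0.0]
force: [-0.3, 0.1, -0.2]
finger_gap: 0.0855
gripper_force: 0.0
time: 44.65
eef_pos: [0.4197, 0.3628, -0.0162]
orientation: [0.0, 0.702, 0.712, 0.0]
force: [0.3, -0.8, 6.0]
finger_gap: 0.0389
gripper_force: 30.4
```

```bash
python3 -m creep '[[[0,0,-1],0],[[0,0,-3],0],[[0,0,-4],0],[[0,0,-4],0],[[0,0,-2],0],[[0,0,0],0],[[0,0,0],0],[[0,0,0],0],[[0,0,0],0],[[0,0,0],0]]' - 30;  python3 go.py .459 -.0266 .12 1.586
```

```text
time: 45.9
eef_pos: [0.4193, 0.3625, 0.1228]
orientation: [-0.0, 0.702, 0.712, -0.0]
force: [0.5, -0.8, -0.3]
finger_gap: 0.0386
gripper_force: 30.2
t 45.9 psi 1.586 q6 0.63 shift cm (current axes) [-38.96   3.39   0.3 ] then spin -0.0
```

```bash
python3 -m creep '[[[-2.7,0.3,0],0],[[-4,0.4,0],0],[[-5,0.4,0],0],[[-5,0.4,0],0],[[-5,0.4,0],0],[[-5,0.4,0],0],[[-5,0.4,0],0],[[-4,0.4,0.3],0],[[-2.3,0.2,0],0],[[-0.96,0.09,0],0]]' - 30;  python3 -m creep '[[[0,0,1.5],0],[[0,0,2],0],[[0,0,2],0],[[0,0,1.5],0],[[0,0,1],0],[[0,0,0],0],[[0,0,0],0],[[0,0,0],0],[[0,0,0],0],[[0,0,0],0]]' - 30; python3 go.py .459 -.0266 .0215 1.586
```

```text
time: 47.15
eef_pos: [0.4591, -0.0275, 0.1203]
orientation: [0.0, 0.702, 0.712, -0.0]
force: [0.1, 0.2, -1.2]
finger_gap: 0.0385
gripper_force: 30.2
time: 48.4
eef_pos: [0.4592, -0.0265, 0.0405]
orientation: [0.0, 0.702, 0.712, 0.0]
force: [0.2, -0.9, -0.5]
finger_gap: 0.0388
gripper_force: 30.2
t 48.4 psi 1.586 q6 -0.15 shift cm (current axes) [-0.01 -0.02  1.9 ] then spin -0.0
```

```bash
python3 -m creep '[[[0,0,0.5],0],[[0,0,0.5],0],[[0,0,0.3],0],[[0,0,0.2],0],[[0,0,0.2],0],[[0,0,0.1],0],[[0,0,0.1],0],[[0,0,0],0],[[0,0,0],0],[[0,0,0],0]]' - 30; python3 -m creep '[[[0,0,0],0],[[0,0,0],0],[[0,0,0],0],[[0,0,0],0],[[0,0,0],0],[[0,0,-1],0],[[0,0,-2],0],[[0,0,-3],0],[[0,0,-3],0],[[0,0,-1],0]]' -0.3 30; python3 -m creep '[[[3,0,-1],0],[[5,0,-1],0],[[5,0,0],0],[[5,0,0],0],[[5,0,0],0],[[4,0,0],0],[[2,0,0],0],[[0,0,0],0],[[0,0,0],0],[[0,0,0],0]]' - 30; python3 - <<'E'
from h import *
p,d=robot.read_camera("top");K,E=cam("top")
cv2.imwrite("pics/t3.png",cv2.resize(rect(p,K,E,.054,.4,.78,-.15,.1),None,fx=.75,fy=.75))
E
```

```text
time: 49.65
eef_pos: [0.4593, -0.0265, 0.0218]
orientation: [0.0, 0.702, 0.712, 0.0]
force: [-2.5, 0.7, 5.9]
finger_gap: 0.0385
gripper_force: 30.6
time: 50.9
eef_pos: [0.4602, -0.0266, 0.1238]
orientation: [0.002, 0.702, 0.712, 0.001]
force: [-0.2, -0.6, -0.2]
finger_gap: 0.0553
gripper_force: 0.0
time: 52.15
eef_pos: [0.4551, 0.2624, 0.1413]
orientation: [0.0, 0.702, 0.712, -0.0]
force: [0.6, 1.0, 0.2]
finger_gap: 0.0557
gripper_force: 0.0
```

View pics/t3.png

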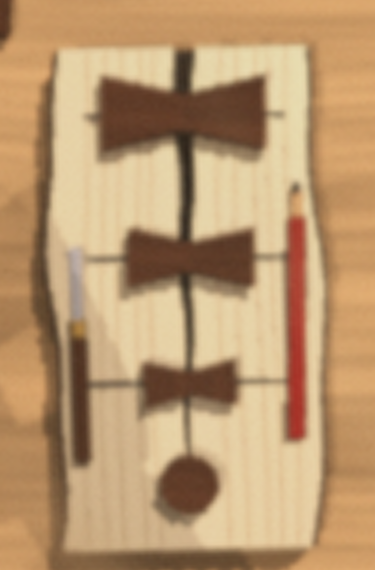

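In the top view all four pieces sit on their marks within about 3 mm: keys at (182,114), (189,258) and (188,383), disc at (188,485). The arm is clear, so I'm handing in.

```bash
python3 -c "
from bench import robot
print(robot.job_done())"
```

```text
the job is handed in; nothing more can be done
None
```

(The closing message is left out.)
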